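Swing up the basket's handle and hang it on the display stand

TASK

With the small metal display basket still standing where it is on the counter, swing its folded wire handle upright. Then lift the basket by that handle and gently hang it on the two-pronged hook of the counter stand, with the handle down in the notch of both prongs; do not drop it onto the hook or force it down, do not tip the basket, and leave the other things on the counter where they are.

Things in the scene. Friction and masses are not known exactly. Their poses are not given: they have to be found in the camera images.
- basket: Open sheet-steel basket, 130 (x) x 110 (y) x 70 mm high, 3 mm walls, holding four low boxes below its rim; 0.35 to 0.6 kg in all, loose on the counter. Origin: centre of its underside, z up. Its wire handle (bail), 130 mm wide, starts folded over the -x side, which faces roughly to the robot, crossbar 50 mm outside the wall and 6 to 30 mm above the rim.
- bail_pivot (a point): Point midway between the handle's two pivots, fixed in the basket, 62 mm above the centre of its underside; axes as the basket's. The pivot axis is y. The crossbar turns about it at a radius of 120 mm.
- bail (a joint): Angle q of the handle: 0 = upright, positive = folded to the basket's -x side (1.25 to 1.45 at the start). The crossbar's middle is at basket x = -120 sin q, z = 62 + 120 cos q (mm). The pivots are stiff (0.045 N m), so it stays where it is left. A stop ends its travel at -0.12, just past upright; pushing on there shoves or tips the basket.
- bail_grip (a point): Middle of the handle's straight crossbar, on its centre line. y runs along the crossbar, z points away from the pivots. The middle 40 mm is a round wooden sleeve 14 mm thick; on either side of it bare wire 7 mm thick runs straight to 49 mm from the middle.
- stand: Steel stand fixed to the counter. Origin: on the counter, straight below the notch of its hook; z up. Base plate 10 mm thick, x -60 to 160, y -75 to 75 mm; upright post 20 x 30 mm at x = 130. The hook points to the stand's -x, roughly to the robot: two level round prongs 8 mm thick at y = -34 and +34. Come in from the front: handle over the tips, basket rim below the prongs; then lower.
- post_top (a point): Top of the stand's post, 280 mm above the counter, stand x = 130 mm; axes as the stand's. The prongs (centre lines): V notch at x = 0, behind it 12 mm higher, in front a turned-up tip ending at x = -24, 26 mm above the notch. The hook's height is set anew each time and not measured: notch 203 to 242 mm above the counter. It is sprung: sinks 0.5 mm per N, at most 14 mm.
- ring_cone: Bystander: wooden ring cone, 40 mm wide, 63 high. Origin under its centre.
- ring_box: Bystander: fabric-covered ring box 55 x 55 x 40 mm. Origin under its centre.
- gift_box: Bystander: flat cardboard box 90 x 60 x 28 mm. Origin under its centre.
- loupe: Bystander: black loupe, 34 mm wide, 26 high. Origin under its centre.
- cleaner: Bystander: white bottle, 48 mm wide, 120 high. Origin under its centre.
- calculator: Bystander: flat calculator 100 x 160 x 15 mm. Origin under its centre.

How it is judged:
By the outcome, as a careful person would: the job done as asked, in the order asked, and still so for the second after the job is handed in, with the robot touching nothing.
It also fails if it takes over 72 s, if anything falls off the work surface, if the arm or the gripper's body presses on something with over 40 N, if the wrist force passes 120 N, or if a joint passes its speed limit or range.

ROBOT

A 7-joint arm with a two-finger parallel gripper is mounted at the origin on the work surface. World frame = base frame: x ahead of the robot, y to its left, z up, the work surface at z = 0. Lengths are in m, angles in rad, forces in N, time in s.
With the tool pointing down it reaches from about 0.4 to 0.9 m from the base axis. Payload 5.5 kg.
Tool frame: the origin (TCP) lies on the centre line of the jaws, within the pads' length; the fingertips stand 25 mm ahead of it and the grasp point (between the pads) lies 6 mm ahead of it; z points along the fingers, y is the direction in which the jaws open and shut (so a half turn about z gives the same grasp; the last joint's range is limited). The gripper opens to 85 mm and grips with 20 to 120 N. Pads are 22 mm wide; open, the fingers measure 114 mm over their backs; the gripper's body (76 mm by 85 mm) begins 54 mm behind the grasp point. The pads swing forward as they close: fully open they stand 13 mm farther back than shut.
Start: joints at [-0.93, 0.501, -0.427, 1.55, 0.221, 1.138, -0.21], TCP at [0.24, 0.604, 0.256] pointing down, gripper open.
Joint ranges: [-2.88, 2.88], [-0.31, 2.03], [-1.54, 1.56], [0.2, 2.42], [-1.41, 4.55], [0.19, 2.02], [-2.57, 2.57]. Speed limits (rad/s): [2.57, 2.57, 3.14, 3.14, 3.14, 3.14, 3.14].

INTERFACE

Orientations are given as a unit quaternion [w, x, y, z].
In Python, from bench import manip, optics, finder gives the robot as it stands.
- The arm moves only by the tool play_rows, never from a script. Its argument "deltas" is a list of rows, each a list of 7 numbers: the turn, a rotation vector about the tool's x, y, z in degrees, then the shift along the tool's x, y, z in m, then the finger opening in m, from 0 to 0.0854. In form: [[ax, ay, az, x, y, z, gripper], ...]. A call has 1 to 10 rows; each row is the pose to reach, as a shift and turn from the pose commanded when the call began, along the tool's axes at that moment; what a row does not reach only later rows make up. A row lasts 1/8 s, in which the tool goes at most 62.5 mm and 10.7 degrees, less where a joint would pass 70% of its speed; a pose out of reach is approached as far as the arm can. A call with a gripper value outside its range is refused whole. The fingers move at their own pace and stop on an object; the grip force is fixed at half the most. Time passes only in rows, so rows that repeat a pose let the fingers close. It gives the time, the measured TCP pose, the force and the opening at its end, in the units of the state.
- manip.state(): the state, without advancing time (a new reading comes with each control period).
- optics.capture(name): name is "scene" or "top" or "wrist"; returns the picture (384x512x3 uint8, red, green, blue); there is no depth.
- optics.camera_info(name): a dict with "mtx" (3x3 intrinsics, pixels), "cam_to_world" (4x4, takes a point from camera to world coordinates). Camera axes: x right, y up, looking along -z (the intrinsics and any distortion apply to the point x, -y, -z); pixel columns grow to the right and rows downward; lengths in m; the calibration is good to about 2 mm. The wrist camera is an equidistant fisheye: a pixel r from the principal point sees the ray r / f radians off the axis. A picture is of the moment at which its call begins: read the wrist's pose just before it. camera_info takes no time and is no camera call; for the wrist camera it gives the pose at the moment of the call.
- manip.close_job(): hands the job in, once; it reports no verdict.
Trained networks look in the newest picture that a camera, given by its name, has taken for a name from the list of things; names that differ only in an ending like _2 or _b are one class to them, and where a whole thing is asked for, a point or a joint stands for the part that bears it (a point fixed in the world has none). Each returns a list of dicts, best first, with "p" (0 to 1); they miss things now and then, are a little off and sometimes report something else, mostly with a low value. They report only what shows in the picture. A call takes as long as a camera call.
- finder.look_for(camera, target): "location" ([x, y, z] in m, in world coordinates, good to about 4 mm: the middle of the surface that is visible of it).
- finder.masks_of(camera, target): "region" (384x512 bool, what is visible of it).
The state is a dict: "time_s": time; "qpos": joint angles; "dq": joint speeds; "joint_efforts": joint torques, N m; "eef_pos": TCP position; "tool_rot": TCP orientation; "wrist_force": force on the tool from outside, world axes, zero at the start; "torque": the same for the moment, N m; "width": opening from 0.0 (shut) to 1.0 (fully open).
Only numpy, scipy, OpenCV 4.12 (cv2) and the standard library are available. Lean on these libraries where they do the work, as an engineer would, in place of code of your own. Each camera call takes 0.05 s, during which the arm holds its last target.

## Working session

There is one attempt and no reset: what is moved stays moved. The work goes in short steps, Python scripts to look and compute and a tool call to move; the robot and the scene stay as the last step left them, time stands still between calls to the robot, and variables do not carry over. Pictures are saved under pics/ and viewed, and the job is handed in when it is done.

Besides the shell and the picture viewer there is one more tool, called in YAML: its name, and indented under it one key for each argument. play_rows: Moves the arm, as the interface text tells. Its arguments: {"type":"object","properties":{"deltas":{"type":"array","items":{"type":"array","items":{"type":"number"}}}},"required":["deltas"]}

```bash
mkdir -p pics; ls; python3 - <<'E'
from bench import manip, optics, finder
import cv2, numpy as np
s=manip.state(); print(s)
for n in ["scene","top","wrist"]:
    i=optics.camera_info(n); print(n,{k:np.round(v,4).tolist() if not isinstance(v,str) else v for k,v in i.items()})
    cv2.imwrite(f"pics/{n}0.png",optics.capture(n)[:,:,::-1])
    for t in ["basket","bail","bail_grip","stand","post_top"]:
        r=finder.look_for(n,t); print(n,t,[(np.round(d["location"],4).tolist(),round(float(d["p"]),2)) for d in r[:2]])
print(manip.state()["time_s"])
E
```

```text
pics
{'time_s': 0.0, 'qpos': array([-0.92974406,  0.50183796, -0.42678373,  1.55145209,  0.22085219,
        1.13829743, -0.21031445]), 'dq': array([-0.00209031,  0.00035113, -0.00057346, -0.00045897, -0.00089357,
       -0.00101331,  0.00130519]), 'joint_efforts': array([ 2.42292717e-04, -5.69514620e+01, -5.81646904e+00, -2.80950344e+01,
        1.06534216e-02,  1.16737848e-02, -1.29170726e-05]), 'eef_pos': array([0.23962604, 0.60352785, 0.25526399]), 'tool_rot': array([-1.87931235e-04,  1.87776564e-01,  9.82211297e-01, -9.45615577e-04]), 'wrist_force': array([ 0.84990431, -0.01000635, -0.96712729]), 'torque': array([ 0.02127319,  0.00269835, -0.02555232]), 'width': 1.0012414150535256}
scene {'mtx': [[418.1823, 0.0, 261.4266], [0.0, 418.1823, 189.1552], [0.0, 0.0, 1.0]], 'cam_to_world': [[0.6984, -0.4331, 0.5699, 1.2694], [0.7157, 0.4248, -0.5543, -0.719], [-0.0021, 0.795, 0.6067, 0.9794], [0.0, 0.0, 0.0, 1.0]]}
scene basket [([0.6464, 0.2176, 0.0417], 0.63)]
scene bail [([0.5702, 0.1822, 0.083], 0.67)]
scene bail_grip [([0.5706, 0.1734, 0.0852], 0.76), ([0.3885, -0.2645, 0.0302], 0
[... 278 characters left out ...]
 0.0003, -0.006, -0.0149], [-0.0058, 0.1781, 0.984, 2.0068], [0.0, 0.0, 0.0, 1.0]]}
top basket [([0.6414, 0.2275, 0.0391], 0.83), ([0.3287, -0.4458, 0.0092], 0.37)]
top bail [([0.5543, 0.1974, 0.0892], 0.51)]
top bail_grip [([0.5536, 0.1975, 0.0921], 0.5)]
top stand [([0.6453, -0.1486, 0.0046], 0.98), ([0.378, 0.2527, 0.0353], 0.7)]
top post_top [([0.6482, -0.1491, 0.015], 0.85)]
wrist {'mtx': [[297.3186, 0.0, 252.8298], [0.0, 297.3186, 187.1821], [0.0, 0.0, 1.0]], 'cam_to_world': [[0.3686, -0.8935, -0.2564, 0.1756], [0.9296, 0.3545, 0.1011, 0.6304], [0.0005, -0.2756, 0.9613, 0.3755], [0.0, 0.0, 0.0, 1.0]]}
wrist basket []
wrist bail []
wrist bail_grip []
wrist stand []
wrist post_top []
0.9
```

```bash
python3 - <<'E'
import cv2
for n in ["scene","top"]:
    im=cv2.imread(f"pics/{n}0.png"); 
    cv2.imwrite(f"pics/{n}0_big.png",cv2.resize(im,(800,600),interpolation=cv2.INTER_CUBIC))
E
```

```text
(no output)
```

View pics/scene0_big.png

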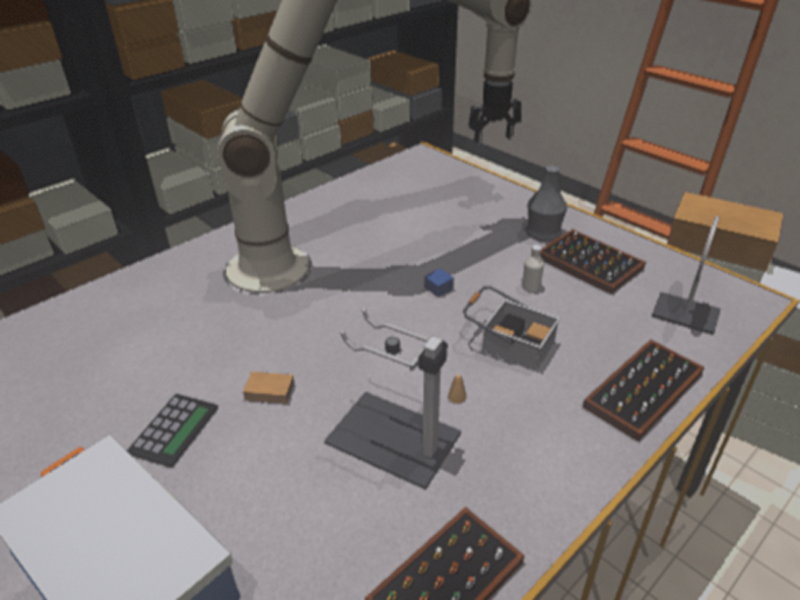

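View pics/top0_big.png

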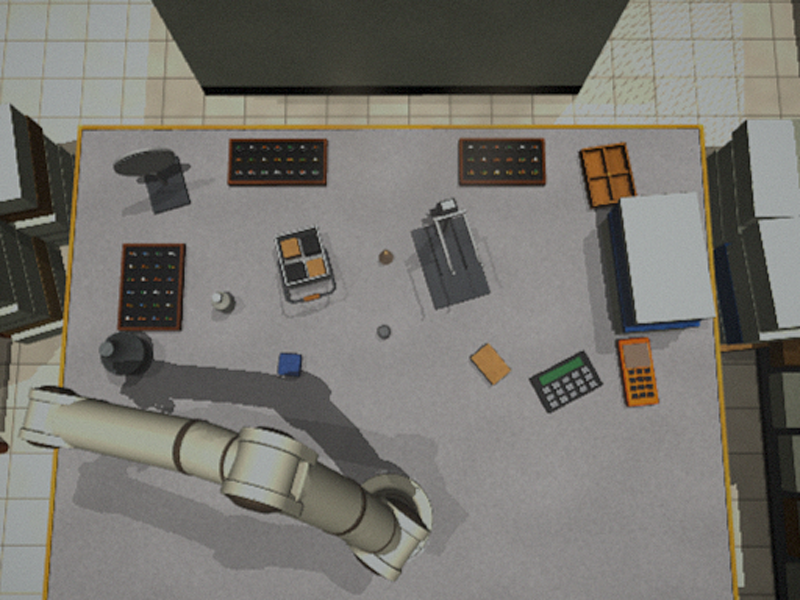

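```bash
python3 - <<'E'
import cv2, numpy as np
def crop(n,x0,y0,w,h,k,o):
    im=cv2.imread(f"pics/{n}0.png")[y0:y0+h,x0:x0+w]
    cv2.imwrite(o,cv2.resize(im,None,fx=k,fy=k,interpolation=cv2.INTER_CUBIC))
crop("top",165,120,160,90,5,"pics/tc.png")
crop("scene",205,175,160,115,5,"pics/sc.png")
E
```

```text
(no output)
```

View pics/tc.png

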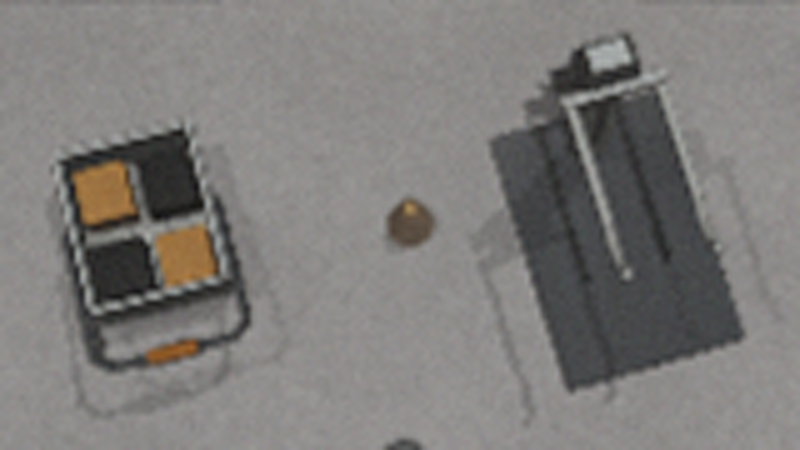

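View pics/sc.png

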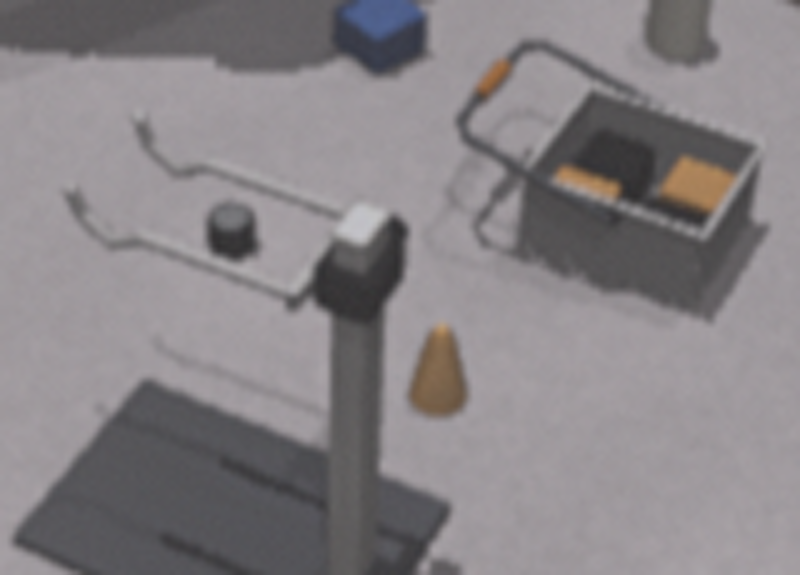

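```bash
cat > h.py <<'E'
import numpy as np, cv2
from scipy.optimize import least_squares
from scipy.spatial.transform import Rotation as R
CAM={"scene":(418.1823,261.4266,189.1552,None),"top":(498.5519,249.8318,183.0965,None)}
def proj(info,P,fish=False):
    P=np.atleast_2d(P); M=info["cam_to_world"]; K=info["mtx"]
    c=(P-M[:3,3])@M[:3,:3]; c=c*[1,-1,-1]
    if fish:
        r=np.hypot(c[:,0],c[:,1]); th=np.arctan2(r,c[:,2]); s=np.where(r>1e-9,th/r,1)
        return np.c_[K[0,0]*c[:,0]*s+K[0,2],K[1,1]*c[:,1]*s+K[1,2]]
    return np.c_[K[0,0]*c[:,0]/c[:,2]+K[0,2],K[1,1]*c[:,1]/c[:,2]+K[1,2]]
def place(x,y,yaw,p):
    p=np.atleast_2d(p).astype(float); c,s=np.cos(yaw),np.sin(yaw)
    return np.c_[x+c*p[:,0]-s*p[:,1],y+s*p[:,0]+c*p[:,1],p[:,2]]
E
cat > fit.py <<'E'
from h import *
from bench import optics
I={n:optics.camera_info(n) for n in("top","scene")}
off={"top":(165,120),"scene":(205,175)}
def px(n,p): return np.array(p)/5.+off[n]
bc=[((65,55,70),"top",(60,160)),((65,-55,70),"top",(187,128)),((-65,-55,70),"top",(228,278)),((-65,55,70),"top",(92,315)),
((65,55,70),"scene",(762,145)),((65,-55,70),"scene",(700,238)),((-65,55,70),"scene",(590,92)),((65,-55,0),"scene",(710,318))]
gr=[("top",(172,352)),("scene",(492,78))]
def fb(v,full=False):
    x,y,yaw,q=v
    r=[]
    for p,n,uv in bc: r.append(proj(I[n],place(x,y,yaw,np.array(p)/1e3))[0]-px(n,uv))
    g=place(x,y,yaw,[-.12*np.sin(q),0,.062+.12*np.cos(q)])
    for n,uv in gr: r.append(proj(I[n],g)[0]-px(n,uv))
    r=np.array(r); return r if full else r.ravel()
s=least_squares(fb,[.64,.22,.2,1.3]); print("basket",s.x.round(4)); print(fb(s.x,1).round(1).tolist())
v=s.x; print("grip",place(*v[:3],[-.12*np.sin(v[3]),0,.062+.12*np.cos(v[3])]).round(4))
sc=[((-60,75,10),0,"top",(570,392)),((-60,-75,10),0,"top",(745,338)),((160,75,10),0,"top",(490,138)),
((-60,75,10),0,"scene",(150,380)),((-60,-75,10),0,"scene",(15,540)),((160,75,10),0,"scene",(448,510)),
((130,0,280),0,"top",(610,55)),((130,0,280),0,"scene",(362,222)),
((-24,34,26),1,"top",(627,272)),((-24,-34,26),1,"top",(712,247)),((-24,34,26),1,"scene",(140,118)),((-24,-34,26),1,"scene",(72,192)),
((0,34,0),1,"scene",(182,172)),((0,-34,0),1,"scene",(112,242))]
def fs(v,full=False):
    x,y,yaw,h=v;r=[]
    for p,k,n,uv in sc:
        r.append(proj(I[n],place(x,y,yaw,np.array(p)/1e3+[0,0,k*h]))[0]-px(n,uv))
    r=np.array(r); return r if full else r.ravel()
s=least_squares(fs,[.63,-.15,.2,.22]); print("stand",s.x.round(4)); print(fs(s.x,1).round(1).tolist())
E
python3 fit.py
```

```text
basket [0.6549 0.222  0.2662 1.335 ]
[[-1.0, -1.1], [0.3, -1.7], [0.1, -1.0], [0.4, -1.2], [0.3, -0.8], [0.8, -0.9], [-0.3, -1.9], [-3.7, -1.3], [0.5, -0.6], [-0.2, 0.1]]
grip [[0.5423 0.1913 0.09  ]]
stand [ 0.604  -0.1748  0.2836  0.2338]
[[-0.3, -1.2], [0.0, -0.6], [0.3, -1.1], [-1.1, -1.6], [-1.3, -1.8], [1.1, -1.7], [0.2, -1.2], [-0.3, -0.4], [-0.1, -0.5], [1.1, -0.7], [0.1, 0.6], [-0.1, -0.2], [-0.5, -0.2], [0.0, 0.2]]
```

```bash
sed -i 's#np.array(p)/5.+off\[n\]#(np.array(p)+.5)/5.-.5+off[n]#' fit.py; python3 fit.py; cat > fk.py <<'E'
import numpy as np
from bench import manip
def T(a,al,d,th):
    ct,st,ca,sa=np.cos(th),np.sin(th),np.cos(al),np.sin(al)
    return np.array([[ct,-st,0,a],[st*ca,ct*ca,-sa,-d*sa],[st*sa,ct*sa,ca,d*ca],[0,0,0,1]])
P=np.pi/2
def fk(q,tool=0.0):
    D=[(0,0,.267),(0,-P,0),(0,P,.293),(.0525,P,0),(.0775,P,.3425),(0,P,0),(.076,-P,.097)]
    M=np.eye(4)
    for (a,al,d),t in zip(D,q): M=M@T(a,al,d,t)
    M[:3,3]+=M[:3,2]*tool
    return M
if __name__=="__main__":
    s=manip.state(); M=fk(s["qpos"],.17); print(M.round(3)); print(np.hypot(*M[:2,3]),np.degrees(np.arctan2(M[1,3],M[0,3])))
    print(s["eef_pos"],np.hypot(*s["eef_pos"][:2]))
E
python3 fk.py
```

```text
basket [0.6543 0.2227 0.2674 1.3229]
[[-0.8, -0.5], [0.5, -1.2], [0.4, -0.5], [0.6, -0.7], [0.6, -0.6], [1.3, -0.7], [0.1, -1.6], [-3.3, -1.1], [0.7, -0.2], [0.3, 0.1]]
grip [[0.5421 0.1919 0.0914]]
stand [ 0.6035 -0.1746  0.2847  0.235 ]
[[0.0, -0.7], [0.4, -0.1], [0.6, -0.5], [-0.8, -1.3], [-0.9, -1.5], [1.4, -1.5], [0.5, -0.6], [0.1, -0.2], [0.3, 0.0], [1.5, -0.2], [0.5, 0.5], [0.2, -0.2], [-0.2, -0.3], [0.3, 0.1]]
[[ 0.361 -0.932 -0.01   0.171]
 [-0.932 -0.361  0.039 -0.556]
 [-0.04  -0.004 -0.999  0.143]
 [ 0.     0.     0.     1.   ]]
0.5822919947468023 -72.88167764199527
[0.23973136 0.60417087 0.25630895] 0.6499950538434718
```

```bash
cat >> h.py <<'E'
def rotm(yaw,t):
    ex=np.array([np.cos(yaw),np.sin(yaw),0]); up=np.array([0,0,1.])
    z=np.sin(t)*ex-np.cos(t)*up; y=np.cos(t)*ex+np.sin(t)*up
    return np.c_[np.cross(y,z),y,z]
def cur(s):
    w=s["tool_rot"]; return np.array(s["eef_pos"]),R.from_quat([w[1],w[2],w[3],w[0]])
def delta(p0,R0,gp,yaw,t,ahead=.006):
    "gp: desired grasp-point world pos"
    Rt=rotm(yaw,t); tcp=np.array(gp)-ahead*Rt[:,2]
    a=np.degrees((R0.inv()*R.from_matrix(Rt)).as_rotvec()); d=R0.inv().apply(tcp-p0)
    return np.r_[a.round(1),d.round(4)]
E
python3 - <<'E'
from h import *
from bench import manip
p,r=cur(manip.state()); ex=np.array([np.cos(.267),np.sin(.267),0])
b=np.array([.542,.192,.091]); t=np.pi/4
print(delta(p,r,b-.085*ex+[0,0,.085],.267,t).tolist())
E
```

```text
[-41.7, -20.8, 50.2, -0.3617, -0.3252, 0.0761]
```

play_rows:
  deltas:
    - [-4,-2,5,-0.036,-0.0325,0.0076,0.06]
    - [-8,-4,10,-0.072,-0.065,0.015,0.06]
    - [-12.5,-6,15,-0.108,-0.0975,0.023,0.06]
    - [-17,-8,20,-0.145,-0.13,0.03,0.06]
    - [-21,-10,25,-0.181,-0.163,0.038,0.06]
    - [-25,-12.5,30,-0.217,-0.195,0.046,0.06]
    - [-29,-14.5,35,-0.253,-0.228,0.053,0.06]
    - [-33,-16.5,40,-0.289,-0.26,0.061,0.06]
    - [-37.5,-18.7,45,-0.325,-0.293,0.068,0.06]
    - [-41.7,-20.8,50.2,-0.3617,-0.3252,0.0761,0.06]

```text
time_s: 2.15
eef_pos: [0.3895, 0.2391, 0.1351]
tool_rot: [0.186, 0.464, 0.857, 0.126]
wrist_force: [0.1, -0.3, -2.4]
width: 0.703
```

```bash
python3 - <<'E'
from h import *
from bench import manip,optics
s=manip.state(); print({k:np.round(v,3).tolist() for k,v in s.items()})
i=optics.camera_info("wrist"); im=optics.capture("wrist"); 
p,r=cur(s); print(r.as_matrix().round(3))
im=im[:,:,::-1].copy(); cv2.imwrite("pics/w1.png",im)
np.savez("w1.npz",M=i["cam_to_world"],K=i["mtx"])
big=cv2.resize(im,(800,600),interpolation=cv2.INTER_CUBIC)
ex=place(.6543,.2227,.2674,[[x,y,.07] for x in(.065,-.065) for y in(.055,-.055)]+[[-.12*np.sin(1.323),y,.062+.12*np.cos(1.323)] for y in (-.049,-.02,0,.02,.049)])
for u in proj(i,ex,True): cv2.circle(big,tuple(int(c) for c in (u+.5)*800/512-.5),3,(0,0,255),-1)
cv2.imwrite("pics/w1b.png",big)
E
```

```text
{'time_s': 2.15, 'qpos': [-0.119, 0.263, -0.76, 2.409, 1.245, 0.505, -1.367], 'dq': [1.805, 0.779, -1.802, 0.043, 0.925, 0.749, -0.557], 'joint_efforts': [-8.733, -35.798, 0.96, -19.218, 0.001, -0.59, 0.689], 'eef_pos': [0.39, 0.239, 0.135], 'tool_rot': [0.186, 0.464, 0.857, 0.126], 'wrist_force': [0.053, -0.298, -2.437], 'torque': [-0.107, 0.462, -0.037], 'width': 0.703}
[[-0.5    0.749  0.436]
 [ 0.843  0.537  0.044]
 [-0.201  0.389 -0.899]]
```

View pics/w1b.png

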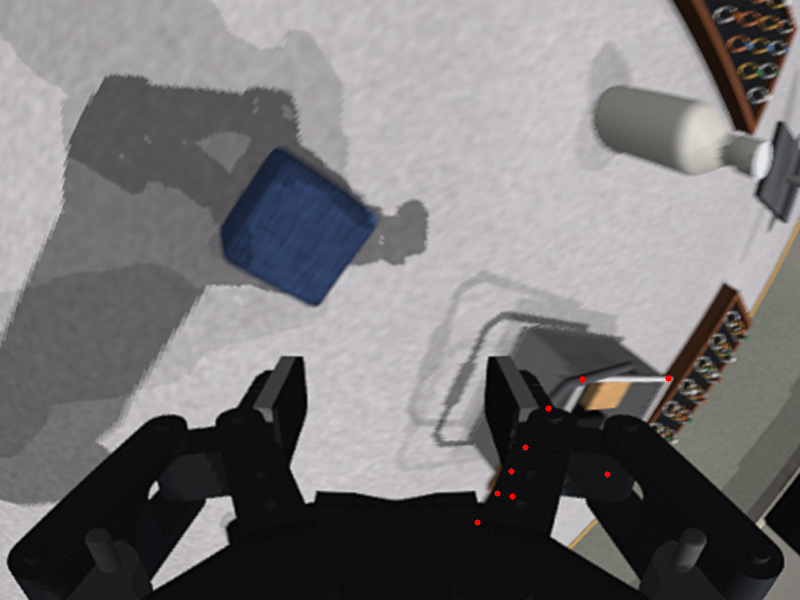

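```bash
python3 - <<'E'
from h import *
from bench import manip
ex=np.array([np.cos(.267),np.sin(.267),0]); b=np.array([.542,.192,.091])
Rc=rotm(.267,np.pi/4); pc=b-.085*ex+[0,0,.085]-.006*Rc[:,2]
t=np.radians(25); Rt=rotm(.267,t)
print(delta(pc,R.from_matrix(Rc),b-.09*Rt[:,2]+[0,0,.03],.267,t).tolist())
p,r=cur(manip.state()); print(delta(p,r,b-.09*Rt[:,2]+[0,0,.03],.267,t).tolist(), b-.096*Rt[:,2]+[0,0,.03],R.from_matrix(Rt).as_quat())
E
```

```text
[20.0, 0.0, -0.0, 0.0, 0.054, 0.0148]
[-0.4, 4.4, 18.3, -0.116, 0.0861, -0.0213] [0.50286622 0.1812957  0.20800555] [0.59231528 0.77609052 0.17205513 0.13131314]
```

play_rows:
  deltas:
    - [0,0,0,0,0,0,0.06]
    - [0,0,0,0,0,0,0.06]

```text
time_s: 2.45
eef_pos: [0.39, 0.2399, 0.1358]
tool_rot: [0.186, 0.465, 0.857, 0.127]
wrist_force: [-0.2, 0.3, -0.2]
width: 0.702
```

```bash
python3 - <<'E'
from h import *
from bench import manip,optics
s=manip.state(); print({k:np.round(v,3).tolist() for k,v in s.items() if k in("qpos","dq","eef_pos","tool_rot","time_s")})
p,r=cur(s); print(r.as_matrix().round(3))
b=np.array([.542,.192,.091]);t=np.radians(25); Rt=rotm(.267,t)
print(delta(p,r,b-.09*Rt[:,2]+[0,0,.03],.267,t).tolist())
E
```

```text
{'time_s': 2.45, 'qpos': [-0.13, 0.26, -0.748, 2.408, 1.24, 0.501, -1.363], 'dq': [-0.038, -0.013, 0.007, -0.001, 0.007, 0.007, -0.004], 'eef_pos': [0.39, 0.24, 0.136], 'tool_rot': [0.186, 0.465, 0.857, 0.127]}
[[-0.5    0.749  0.436]
 [ 0.843  0.536  0.045]
 [-0.2    0.39  -0.899]]
[0.0, 4.2, 18.7, -0.1202, 0.0813, -0.0184]
```

play_rows:
  deltas:
    - [0,0.8,3.7,-0.024,0.016,-0.004,0.045]
    - [0,1.7,7.5,-0.048,0.032,-0.008,0.045]
    - [0,2.5,11.2,-0.072,0.048,-0.011,0.045]
    - [0,3.4,15,-0.096,0.065,-0.015,0.045]
    - [0,4.2,18.7,-0.12,0.081,-0.0184,0.045]
    - [0,4.2,18.7,-0.12,0.081,-0.0184,0.045]
    - [0,4.2,18.7,-0.12,0.081,-0.0184,0.045]

```text
time_s: 3.32
eef_pos: [0.5013, 0.1819, 0.2072]
tool_rot: [0.132, 0.591, 0.777, 0.172]
wrist_force: [-0.0, 0.9, 0.2]
width: 0.529
```

```bash
cat > look.py <<'E'
from h import *
from bench import manip,optics
import sys
def look(name,pts,v=(.6543,.2227,.2674,1.323)):
    s=manip.state(); i=optics.camera_info("wrist"); im=optics.capture("wrist")[:,:,::-1].copy()
    print({k:np.round(s[k],3).tolist() for k in("qpos","eef_pos","wrist_force","time_s","width")})
    p,r=cur(s); print(r.as_matrix().round(3).tolist())
    cv2.imwrite(f"pics/{name}.png",im); np.savez(f"{name}.npz",M=i["cam_to_world"],K=i["mtx"])
    big=cv2.resize(im,(800,600),interpolation=cv2.INTER_CUBIC)
    for u in proj(i,pts,True):
        cv2.circle(big,tuple(int(c) for c in (u+.5)*800/512-.5),2,(0,0,255),-1)
    cv2.imwrite(f"pics/{name}b.png",big); return s
def bpts(x=.6543,y=.2227,yaw=.2674,q=1.323):
    return place(x,y,yaw,[[a,b,.07] for a in(.065,-.065) for b in(.055,-.055)]+[[-.12*np.sin(q),b,.062+.12*np.cos(q)] for b in (-.049,-.02,0,.02,.049)])
def spts(x=.6035,y=-.1746,yaw=.2847,h=.235):
    return place(x,y,yaw,[[0,k*.034,h] for k in(-1,1)]+[[-.024,k*.034,h+.026] for k in(-1,1)]+[[.12,a,.28] for a in(-.015,.015)]+[[.14,a,.28] for a in(-.015,.015)])
E
python3 -c "
from look import *
look('w2',bpts())"
```

```text
{'qpos': [0.328, 0.202, -0.835, 2.222, 0.609, 0.415, -0.711], 'eef_pos': [0.501, 0.182, 0.207], 'wrist_force': [-0.015, 0.905, 0.182], 'time_s': 3.325, 'width': 0.529}
[[-0.266, 0.874, 0.407], [0.964, 0.242, 0.111], [-0.002, 0.422, -0.907]]
```

View pics/w2b.png

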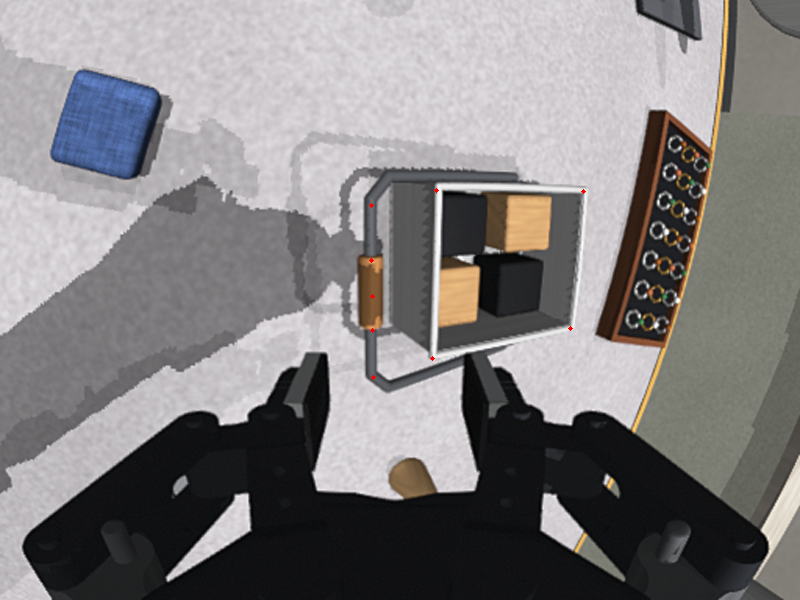

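```bash
python3 - <<'E'
from h import *
from bench import manip
b=np.array([.542,.192,.091]);t=np.radians(25)
p,r=cur(manip.state()); print(delta(p,r,b,.267,t).tolist())
E
```

```text
[-0.1, 0.0, 0.2, -0.0011, -0.0105, 0.1169]
```

play_rows:
  deltas:
    - [0,0,0,0,-0.004,0.02,0.036]
    - [0,0,0,0,-0.01,0.04,0.036]
    - [0,0,0,-0.001,-0.0105,0.06,0.036]
    - [0,0,0.2,-0.001,-0.0105,0.08,0.036]
    - [0,0,0.2,-0.001,-0.0105,0.095,0.036]
    - [0,0,0.2,-0.001,-0.0105,0.108,0.036]
    - [0,0,0.2,-0.001,-0.0105,0.117,0.036]
    - [0,0,0.2,-0.001,-0.0105,0.118,0.036]

```text
time_s: 4.38
eef_pos: [0.5397, 0.1914, 0.0946]
tool_rot: [0.13, 0.593, 0.776, 0.171]
wrist_force: [0.1, 0.3, -0.4]
width: 0.42
```

```bash
python3 -c "
from look import *
look('w3',bpts())"
```

```text
{'qpos': [-0.063, 0.448, -0.419, 2.209, 1.248, 0.248, -1.326], 'eef_pos': [0.54, 0.191, 0.095], 'wrist_force': [0.111, 0.26, -0.351], 'time_s': 4.375, 'width': 0.42}
[[-0.263, 0.876, 0.404], [0.965, 0.238, 0.111], [0.001, 0.42, -0.908]]
```

View pics/w3b.png

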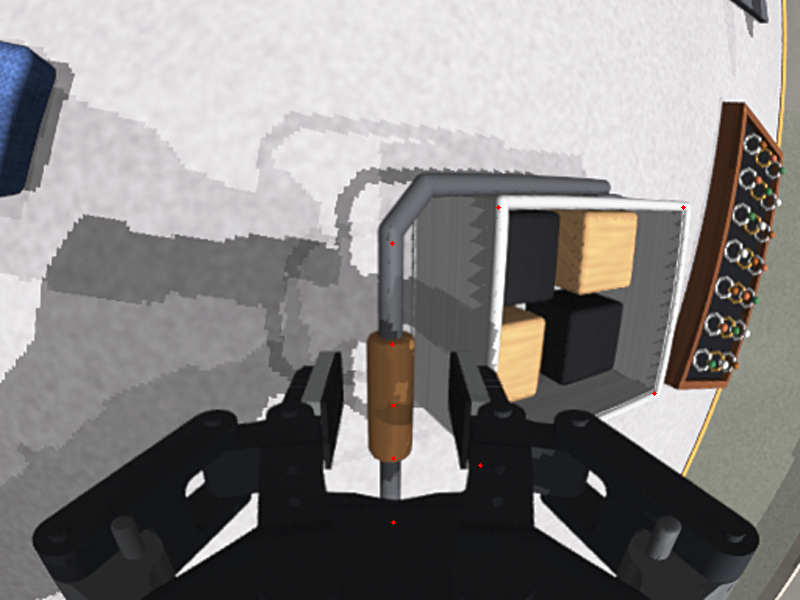

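```bash
cat > arc.py <<'E'
from h import *
from bench import manip
import sys
q0,q1,t0,t1,n=[float(a) for a in sys.argv[1:6]]; bx,by,yaw=.654,.2242,.2674
p,r=cur(manip.state())
for k in range(1,int(n)+1):
    q=q0+(q1-q0)*k/n; t=np.radians(t0+(t1-t0)*k/n)
    g=place(bx,by,yaw,[-.12*np.sin(q),0,.062+.12*np.cos(q)])[0]
    print(delta(p,r,g,yaw,t).tolist())
E
python3 arc.py 1.32 .66 25 11 8
```

```text
[1.6, -0.0, -0.1, 0.0016, 0.0077, -0.0095]
[3.3, -0.0, -0.1, 0.0017, 0.015, -0.0164]
[5.1, -0.0, -0.1, 0.0017, 0.0229, -0.0226]
[6.8, -0.0, -0.1, 0.0017, 0.0313, -0.0281]
[8.6, -0.0, -0.1, 0.0017, 0.0401, -0.033]
[10.3, -0.0, -0.1, 0.0017, 0.0492, -0.0371]
[12.1, -0.0, -0.1, 0.0018, 0.0587, -0.0405]
[13.8, -0.0, -0.1, 0.0018, 0.0684, -0.043]
```

play_rows:
  deltas:
    - [0,0,0,0.001,0,0.002,0.02]
    - [0,0,0,0.0017,0,0.002,0.02]
    - [1.6,0,0,0.0017,0.0077,-0.008,0.02]
    - [3.3,0,0,0.0017,0.015,-0.015,0.02]
    - [5.1,0,0,0.0017,0.0229,-0.021,0.02]
    - [6.8,0,0,0.0017,0.0313,-0.0265,0.02]
    - [8.6,0,0,0.0017,0.0401,-0.0315,0.02]
    - [10.3,0,0,0.0017,0.0492,-0.036,0.02]
    - [12.1,0,-0.1,0.0018,0.0587,-0.0395,0.02]
    - [13.8,0,-0.1,0.0018,0.0684,-0.042,0.02]

```text
time_s: 5.68
eef_pos: [0.5833, 0.2026, 0.1627]
tool_rot: [0.058, 0.605, 0.79, 0.076]
wrist_force: [-1.4, -0.3, 0.1]
width: 0.236
```

```bash
python3 -c "
from look import *
look('w4',bpts(.654,.2242,.2674,.7))"; python3 arc.py .66 0.0 11 0 10
```

```text
{'qpos': [0.234, 0.553, -0.807, 1.871, 0.634, 0.768, -0.633], 'eef_pos': [0.583, 0.203, 0.163], 'wrist_force': [-1.423, -0.336, 0.072], 'time_s': 5.675, 'width': 0.236}
[[-0.261, 0.948, 0.184], [0.965, 0.256, 0.051], [0.001, 0.191, -0.982]]
[1.2, -0.0, -0.3, 0.0022, 0.004, -0.0027]
[2.3, -0.1, -0.3, 0.0022, 0.0115, -0.0055]
[3.4, -0.1, -0.3, 0.0022, 0.0191, -0.0079]
[4.5, -0.1, -0.3, 0.0023, 0.027, -0.0097]
[5.6, -0.1, -0.3, 0.0023, 0.0349, -0.011]
[6.7, -0.1, -0.3, 0.0023, 0.0429, -0.0118]
[7.8, -0.1, -0.3, 0.0024, 0.0509, -0.0121]
[8.9, -0.1, -0.3, 0.0024, 0.0589, -0.0119]
[10.0, -0.1, -0.3, 0.0024, 0.0669, -0.0111]
[11.1, -0.1, -0.3, 0.0025, 0.0749, -0.0098]
```

View pics/w4b.png

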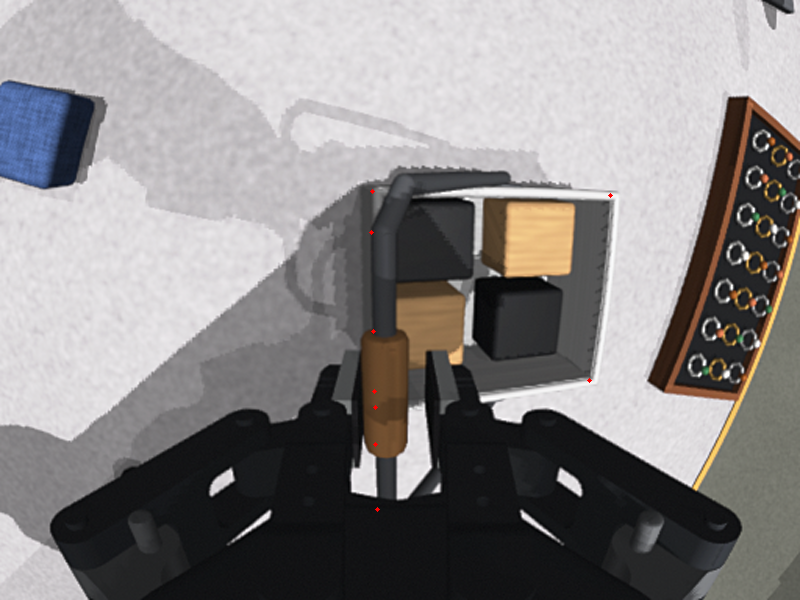

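play_rows:
  deltas:
    - [1.2,0,-0.1,0.0006,0.004,-0.0027,0.02]
    - [2.3,0,-0.2,0.0012,0.0115,-0.0055,0.02]
    - [3.4,0,-0.3,0.0018,0.0191,-0.0079,0.02]
    - [4.5,0,-0.3,0.0022,0.027,-0.0097,0.02]
    - [5.6,0,-0.3,0.0022,0.0349,-0.011,0.02]
    - [6.7,0,-0.3,0.0023,0.0429,-0.0118,0.02]
    - [7.8,0,-0.3,0.0023,0.0509,-0.0121,0.02]
    - [8.9,0,-0.3,0.0024,0.0589,-0.0119,0.02]
    - [10,0,-0.3,0.0024,0.0669,-0.0111,0.02]
    - [11,0,-0.3,0.0024,0.0735,-0.01,0.02]

```text
time_s: 6.98
eef_pos: [0.6507, 0.2235, 0.1863]
tool_rot: [0.0, 0.606, 0.796, 0.001]
wrist_force: [-0.1, 0.2, 0.6]
width: 0.237
```

```bash
python3 -c "
from look import *
look('w5',bpts(.654,.2242,.2674,.0))
i=optics.camera_info('scene'); im=optics.capture('scene')[:,:,::-1].copy(); big=cv2.resize(im[150:270,260:420],None,fx=5,fy=5,interpolation=cv2.INTER_CUBIC)
for u in proj(i,bpts(.654,.2242,.2674,0)): cv2.circle(big,tuple(int(c) for c in (u-[260,150]+.5)*5-.5),3,(0,0,255),-1)
cv2.imwrite('pics/s5.png',big)
"
```

```text
{'qpos': [0.142, 0.738, -0.8, 1.497, 0.559, 1.144, -0.492], 'eef_pos': [0.651, 0.224, 0.186], 'wrist_force': [-0.078, 0.174, 0.587], 'time_s': 6.975, 'width': 0.237}
[[-0.266, 0.964, 0.001], [0.964, 0.266, 0.001], [0.0, 0.001, -1.0]]
```

View pics/w5b.png

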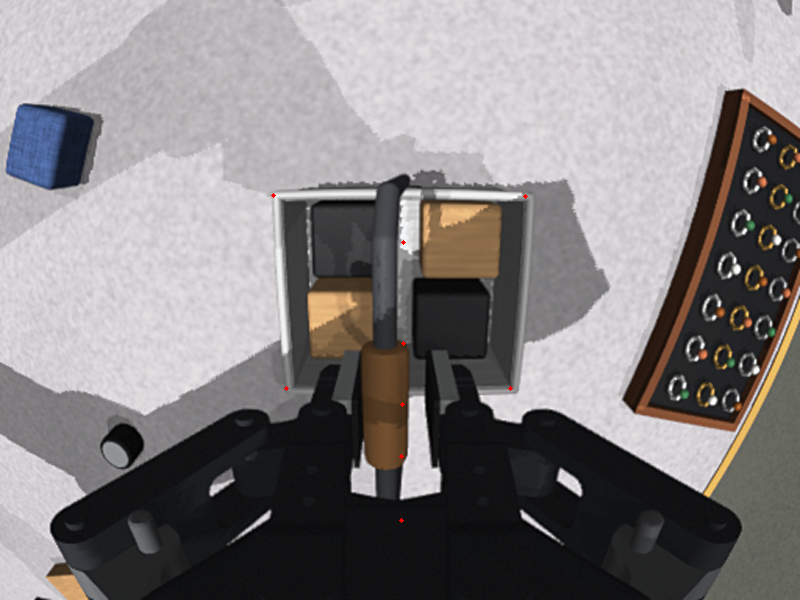

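View pics/s5.png

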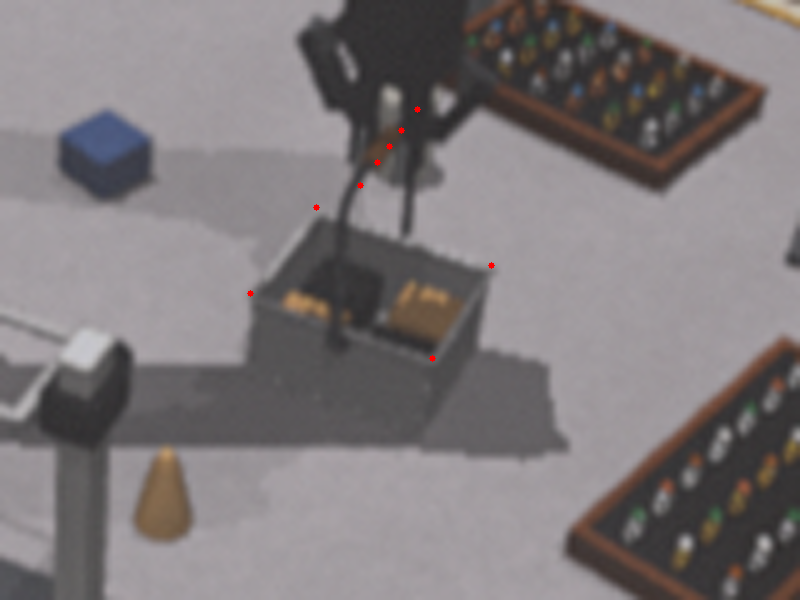

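play_rows:
  deltas:
    - [0,0,0,0,0.0025,0,0.02]
    - [0,0,0,0,0.005,0,0.02]
    - [0,0,0,0,0.005,0,0.016]
    - [0,0,0,0,0.005,0,0.01]
    - [0,0,0,0,0.005,0,0.005]
    - [0,0,0,0,0.005,0,0.005]
    - [0,0,0,0,0.005,0,0.005]

```text
time_s: 7.95
eef_pos: [0.6555, 0.2251, 0.1865]
tool_rot: [0.0, 0.606, 0.796, 0.001]
wrist_force: [0.2, 1.0, 2.0]
width: 0.144
```

```bash
python3 -c "
from look import *
look('w6',bpts(.6568,.225,.2674,.0))
i=optics.camera_info('scene'); im=optics.capture('scene')[:,:,::-1].copy(); big=cv2.resize(im[150:270,260:420],None,fx=5,fy=5,interpolation=cv2.INTER_CUBIC)
cv2.imwrite('pics/s6.png',big)
"
```

```text
{'qpos': [0.137, 0.745, -0.798, 1.483, 0.561, 1.149, -0.489], 'eef_pos': [0.656, 0.225, 0.187], 'wrist_force': [0.16, 0.958, 1.998], 'time_s': 7.95, 'width': 0.144}
[[-0.266, 0.964, 0.002], [0.964, 0.266, 0.001], [0.0, 0.002, -1.0]]
```

View pics/w6b.png

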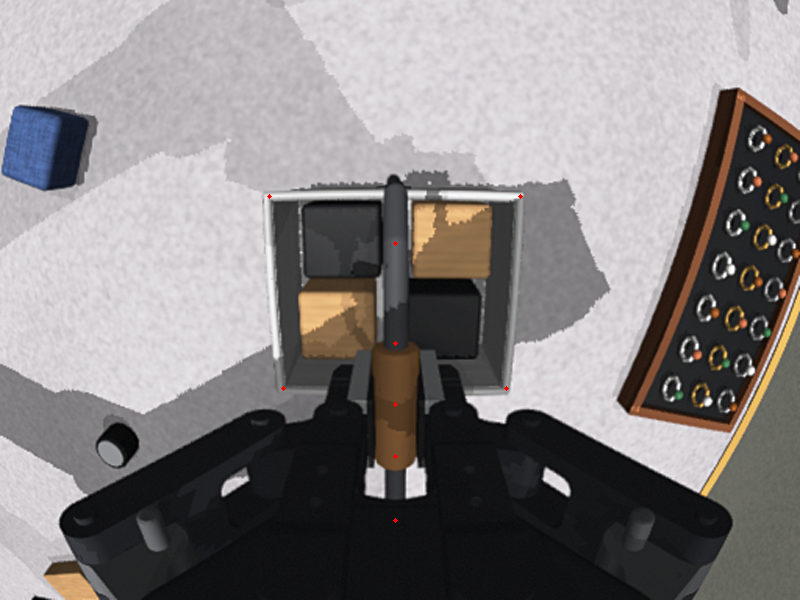

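View pics/s6.png

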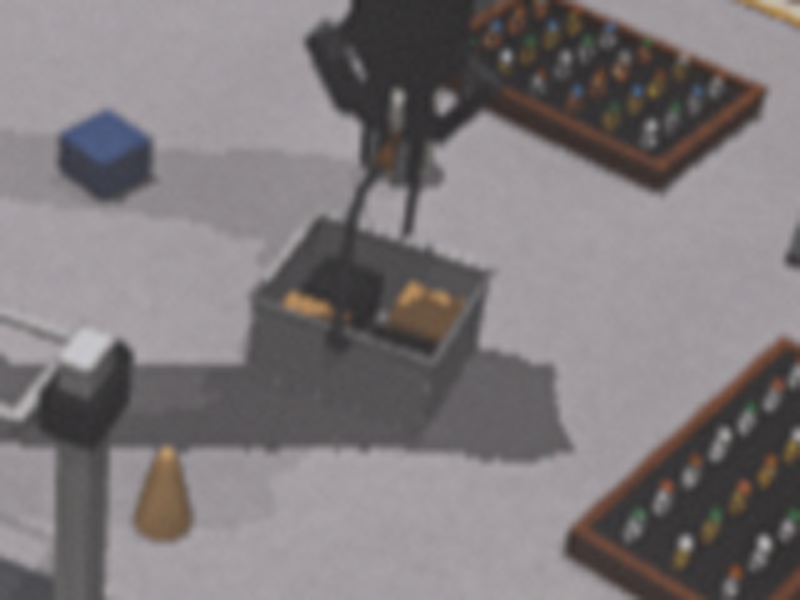

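play_rows:
  deltas:
    - [0,0,0,0,0,-0.002,0.005]
    - [0,0,0,0,0,-0.006,0.005]
    - [0,0,0,0,0,-0.014,0.005]
    - [0,0,0,0,0,-0.026,0.005]
    - [0,0,0,0,0,-0.041,0.005]
    - [0,0,0,0,0,-0.058,0.005]
    - [0,0,0,0,0,-0.075,0.005]
    - [0,0,0,0,0,-0.09,0.005]
    - [0,0,0,0,0,-0.1,0.005]
    - [0,0,0,0,0,-0.104,0.005]

```text
time_s: 9.3
eef_pos: [0.6555, 0.2251, 0.2911]
tool_rot: [0.001, 0.606, 0.796, 0.001]
wrist_force: [-1.1, 1.4, -4.7]
width: 0.141
```

```bash
python3 -c "
from look import *
p=bpts(.6568,.225,.2674,.0); p[:,2]+=.104
look('w7',p)
for n in ('scene','top'):
  cv2.imwrite(f'pics/{n}7.png',cv2.resize(optics.capture(n)[:,:,::-1],(800,600),interpolation=cv2.INTER_CUBIC))
"
```

```text
{'qpos': [0.156, 0.655, -0.846, 1.383, 0.491, 1.317, -0.437], 'eef_pos': [0.655, 0.225, 0.291], 'wrist_force': [-1.075, 1.441, -4.701], 'time_s': 9.3, 'width': 0.141}
[[-0.266, 0.964, 0.002], [0.964, 0.266, 0.001], [0.0, 0.003, -1.0]]
```

View pics/w7b.png

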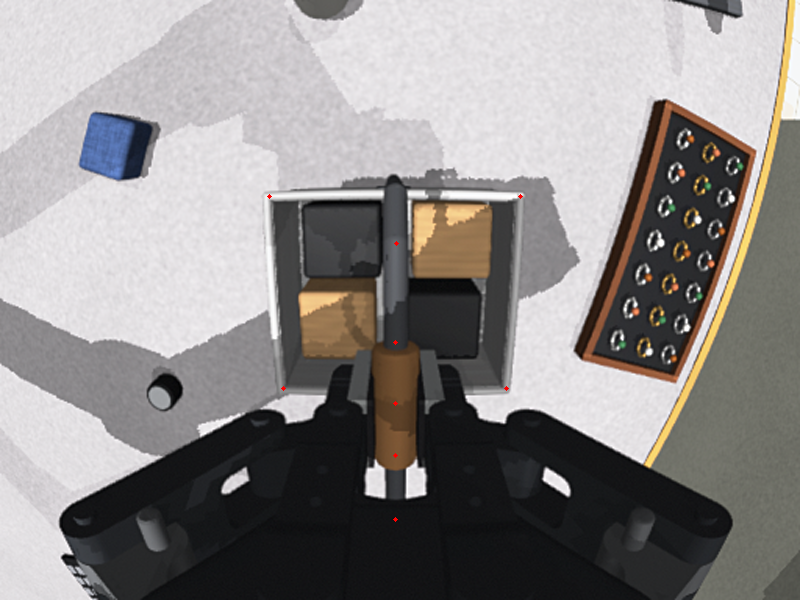

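View pics/scene7.png

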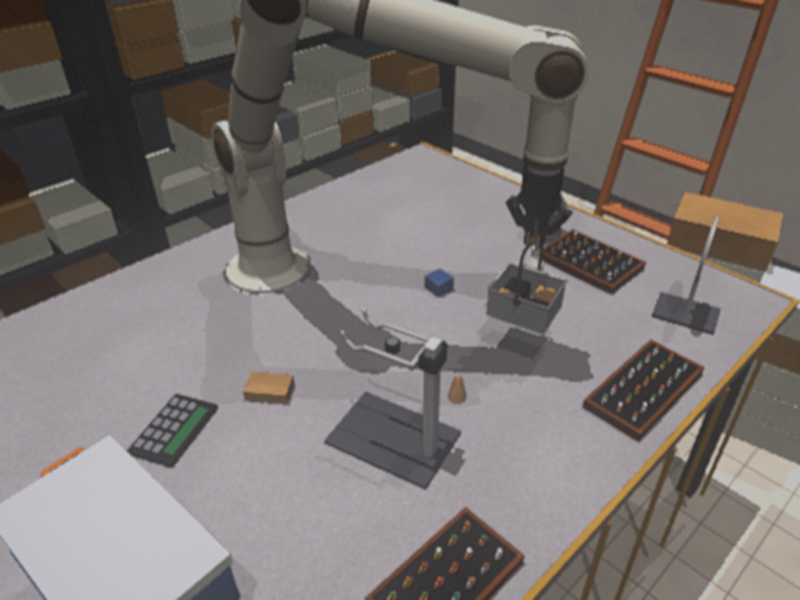

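```bash
cat > line.py <<'E'
from h import *
from bench import manip
import sys
# args: stand-frame gp x y, z, rows, u0,u1
X,Y,Z=[float(a) for a in sys.argv[1:4]]; n=int(sys.argv[4]); yaw=float(sys.argv[5]) if len(sys.argv)>5 else .2847
S=(.6035,-.1746,.2847)
p,r=cur(manip.state()); g=place(*S,[X,Y,Z])[0]; d=delta(p,r,g,yaw,0); print("target gp",g.round(4),d.tolist())
for k in range(1,n+1):
    u=k/n; s=u*u*(3-2*u); print((d*s).round([1,1,1,4,4,4][0]+3).round(4).tolist())
E
python3 line.py -.09 .17 .285 16 .27
```

```text
target gp [ 0.4694 -0.0367  0.285 ] [0.1, -0.0, -0.0, -0.2027, -0.2488, -0.0014]
[0.0011, -0.0, -0.0, -0.0023, -0.0028, -0.0]
[0.0043, -0.0, -0.0, -0.0087, -0.0107, -0.0001]
[0.0092, -0.0, -0.0, -0.0187, -0.023, -0.0001]
[0.0156, -0.0, -0.0, -0.0317, -0.0389, -0.0002]
[0.0232, -0.0, -0.0, -0.047, -0.0577, -0.0003]
[0.0316, -0.0, -0.0, -0.0641, -0.0787, -0.0004]
[0.0407, -0.0, -0.0, -0.0824, -0.1012, -0.0006]
[0.05, -0.0, -0.0, -0.1014, -0.1244, -0.0007]
[0.0593, -0.0, -0.0, -0.1203, -0.1476, -0.0008]
[0.0684, -0.0, -0.0, -0.1386, -0.1701, -0.001]
[0.0768, -0.0, -0.0, -0.1557, -0.1911, -0.0011]
[0.0844, -0.0, -0.0, -0.171, -0.2099, -0.0012]
[0.0908, -0.0, -0.0, -0.184, -0.2258, -0.0013]
[0.0957, -0.0, -0.0, -0.194, -0.2381, -0.0013]
[0.0989, -0.0, -0.0, -0.2004, -0.246, -0.0014]
[0.1, -0.0, -0.0, -0.2027, -0.2488, -0.0014]
```

play_rows:
  deltas:
    - [0,0,0,-0.0023,-0.0028,0,0.005]
    - [0,0,0,-0.0087,-0.0107,0,0.005]
    - [0,0,0,-0.0187,-0.023,0,0.005]
    - [0,0,0,-0.0317,-0.0389,0,0.005]
    - [0,0,0,-0.047,-0.0577,0,0.005]
    - [0,0,0,-0.0641,-0.0787,0,0.005]
    - [0,0,0,-0.0824,-0.1012,0,0.005]
    - [0,0,0,-0.1014,-0.1244,0,0.005]
    - [0,0,0,-0.1203,-0.1476,0,0.005]
    - [0,0,0,-0.1386,-0.1701,0,0.005]

```text
time_s: 10.7
eef_pos: [0.5268, 0.0442, 0.2899]
tool_rot: [0.001, 0.606, 0.795, 0.0]
wrist_force: [-0.2, 0.7, -4.8]
width: 0.144
```

play_rows:
  deltas:
    - [0,0,0,-0.017,-0.021,0,0.005]
    - [0,0,0,-0.032,-0.0395,0,0.005]
    - [0,0,0,-0.045,-0.0555,0,0.005]
    - [0,0,0,-0.0555,-0.068,0,0.005]
    - [0,0,0,-0.0618,-0.0758,0,0.005]
    - [0,0,0,-0.064,-0.0787,0,0.005]
    - [0,0,0,-0.064,-0.0787,0,0.005]

```text
time_s: 11.58
eef_pos: [0.4695, -0.0365, 0.2899]
tool_rot: [0.001, 0.606, 0.796, 0.001]
wrist_force: [0.5, 0.3, -5.1]
width: 0.144
```

```bash
python3 -c "
from look import *
p=bpts(.6568,.225,.2674,.0)
look('w8',spts())
"; python3 line.py -.09 0 .285 10
```

```text
{'qpos': [0.894, 0.21, -0.975, 1.934, 0.195, 1.094, 0.11], 'eef_pos': [0.469, -0.036, 0.29], 'wrist_force': [0.51, 0.299, -5.123], 'time_s': 11.575, 'width': 0.144}
[[-0.266, 0.964, 0.002], [0.964, 0.266, 0.001], [0.0, 0.002, -1.0]]
target gp [ 0.5171 -0.1999  0.285 ] [0.1, -0.0, -0.8, -0.1705, 0.0021, -0.0012]
[0.0028, -0.0, -0.0224, -0.0048, 0.0001, -0.0]
[0.0104, -0.0, -0.0832, -0.0177, 0.0002, -0.0001]
[0.0216, -0.0, -0.1728, -0.0368, 0.0005, -0.0003]
[0.0352, -0.0, -0.2816, -0.06, 0.0007, -0.0004]
[0.05, -0.0, -0.4, -0.0853, 0.001, -0.0006]
[0.0648, -0.0, -0.5184, -0.1105, 0.0014, -0.0008]
[0.0784, -0.0, -0.6272, -0.1337, 0.0016, -0.0009]
[0.0896, -0.0, -0.7168, -0.1528, 0.0019, -0.0011]
[0.0972, -0.0, -0.7776, -0.1657, 0.002, -0.0012]
[0.1, -0.0, -0.8, -0.1705, 0.0021, -0.0012]
```

View pics/w8b.png

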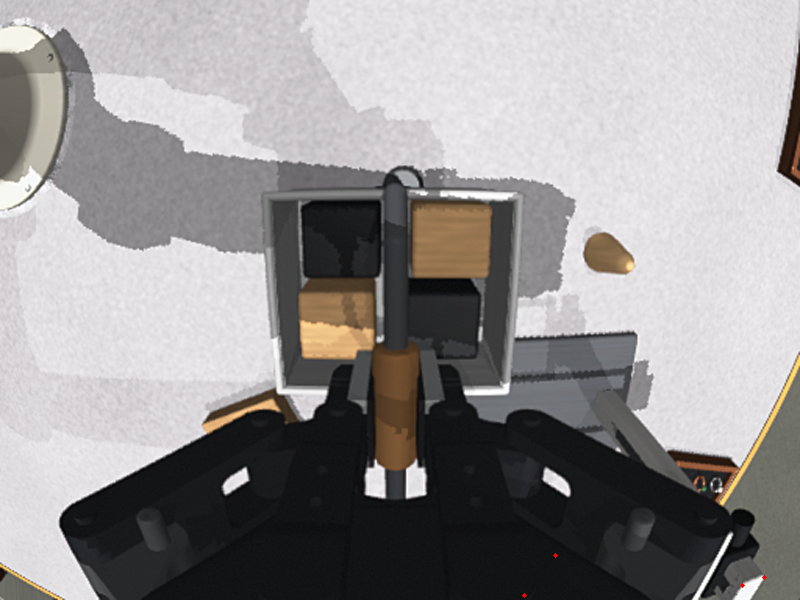

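play_rows:
  deltas:
    - [0,0,0,-0.0048,0,0,0.005]
    - [0,0,-0.1,-0.0177,0,0,0.005]
    - [0,0,-0.2,-0.0368,0,0,0.005]
    - [0,0,-0.3,-0.06,0,0,0.005]
    - [0,0,-0.4,-0.0853,0.001,-0.0006,0.005]
    - [0,0,-0.5,-0.1105,0.0014,-0.0008,0.005]
    - [0,0,-0.6,-0.1337,0.0016,-0.0009,0.005]
    - [0,0,-0.7,-0.1528,0.0019,-0.0011,0.005]
    - [0,0,-0.8,-0.1657,0.002,-0.0012,0.005]
    - [0,0,-0.8,-0.1705,0.0021,-0.0012,0.005]

```text
time_s: 12.88
eef_pos: [0.517, -0.201, 0.2908]
tool_rot: [0.0, 0.6, 0.8, 0.001]
wrist_force: [0.1, -0.2, -5.0]
width: 0.138
```

```bash
python3 -c "
from look import *
look('w9',spts())
i=optics.camera_info('scene'); im=optics.capture('scene')[:,:,::-1].copy(); cv2.imwrite('pics/s9raw.png',im); big=cv2.resize(im[155:275,180:340],None,fx=5,fy=5,interpolation=cv2.INTER_CUBIC)
for u in proj(i,spts()): cv2.circle(big,tuple(int(c) for c in (u-[180,155]+.5)*5-.5),3,(0,0,255),-1)
cv2.imwrite('pics/s9.png',big)
"
```

```text
{'qpos': [1.009, 0.381, -0.864, 1.745, 0.312, 1.159, 0.337], 'eef_pos': [0.517, -0.201, 0.291], 'wrist_force': [0.054, -0.238, -5.003], 'time_s': 12.875, 'width': 0.138}
[[-0.279, 0.96, 0.002], [0.96, 0.279, 0.001], [0.001, 0.002, -1.0]]
```

View pics/w9b.png

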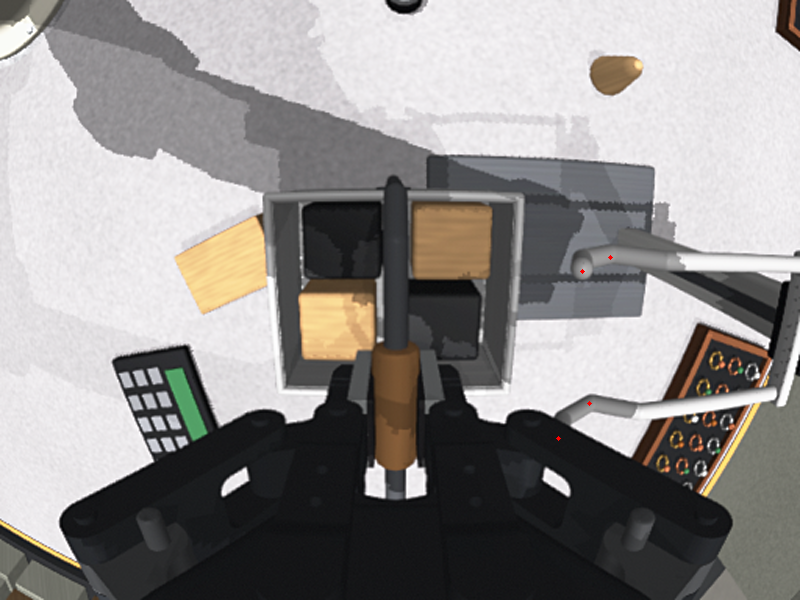

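View pics/s9.png

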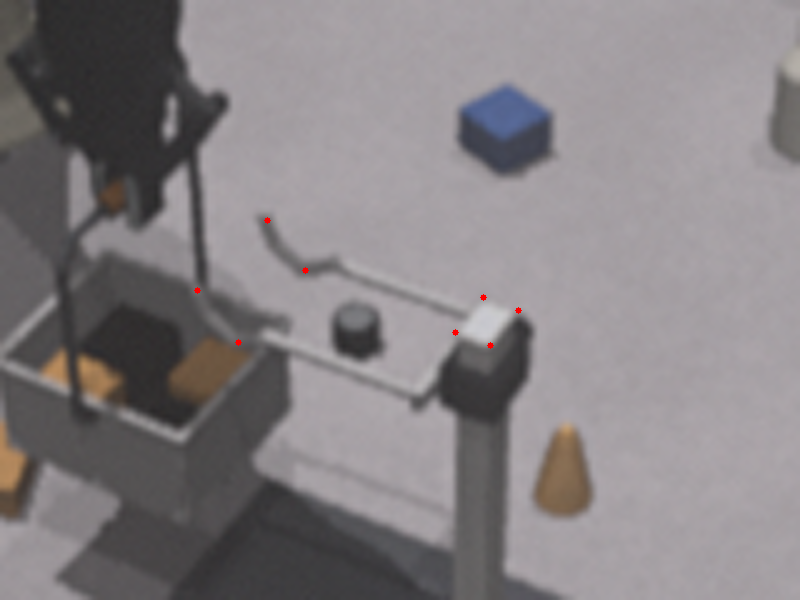

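```bash
python3 line.py 0.0 0 .285 10
```

```text
target gp [ 0.6035 -0.1746  0.285 ] [0.1, -0.1, -0.1, 0.0004, 0.0903, -0.0]
[0.0028, -0.0028, -0.0028, 0.0, 0.0025, -0.0]
[0.0104, -0.0104, -0.0104, 0.0, 0.0094, -0.0]
[0.0216, -0.0216, -0.0216, 0.0001, 0.0195, -0.0]
[0.0352, -0.0352, -0.0352, 0.0001, 0.0318, -0.0]
[0.05, -0.05, -0.05, 0.0002, 0.0452, -0.0]
[0.0648, -0.0648, -0.0648, 0.0003, 0.0585, -0.0]
[0.0784, -0.0784, -0.0784, 0.0003, 0.0708, -0.0]
[0.0896, -0.0896, -0.0896, 0.0004, 0.0809, -0.0]
[0.0972, -0.0972, -0.0972, 0.0004, 0.0878, -0.0]
[0.1, -0.1, -0.1, 0.0004, 0.0903, -0.0]
```

play_rows:
  deltas:
    - [0,0,0,0,0.0025,0,0.005]
    - [0,0,0,0,0.0094,0,0.005]
    - [0,0,0,0,0.0195,0,0.005]
    - [0,0,0,0,0.0318,0,0.005]
    - [0,0,0,0,0.0452,0,0.005]
    - [0,0,0,0,0.0585,0,0.005]
    - [0,0,0,0,0.0708,0,0.005]
    - [0,0,0,0,0.0809,0,0.005]
    - [0,0,0,0.0004,0.0878,0,0.005]
    - [0,0,0,0.0004,0.0903,0,0.005]

```text
time_s: 14.22
eef_pos: [0.6038, -0.1744, 0.291]
tool_rot: [0.0, 0.6, 0.8, 0.001]
wrist_force: [-1.2, 0.3, -3.9]
width: 0.142
```

```bash
python3 -c "
from look import *
look('w10',spts())
i=optics.camera_info('scene'); im=optics.capture('scene')[:,:,::-1].copy(); big=cv2.resize(im[155:275,180:340],None,fx=5,fy=5,interpolation=cv2.INTER_CUBIC)
cv2.imwrite('pics/s10.png',big)
"
```

```text
{'qpos': [0.822, 0.522, -0.825, 1.562, 0.397, 1.233, 0.214], 'eef_pos': [0.604, -0.174, 0.291], 'wrist_force': [-1.188, 0.344, -3.92], 'time_s': 14.225, 'width': 0.142}
[[-0.28, 0.96, 0.002], [0.96, 0.28, 0.001], [0.001, 0.002, -1.0]]
```

View pics/w10b.png

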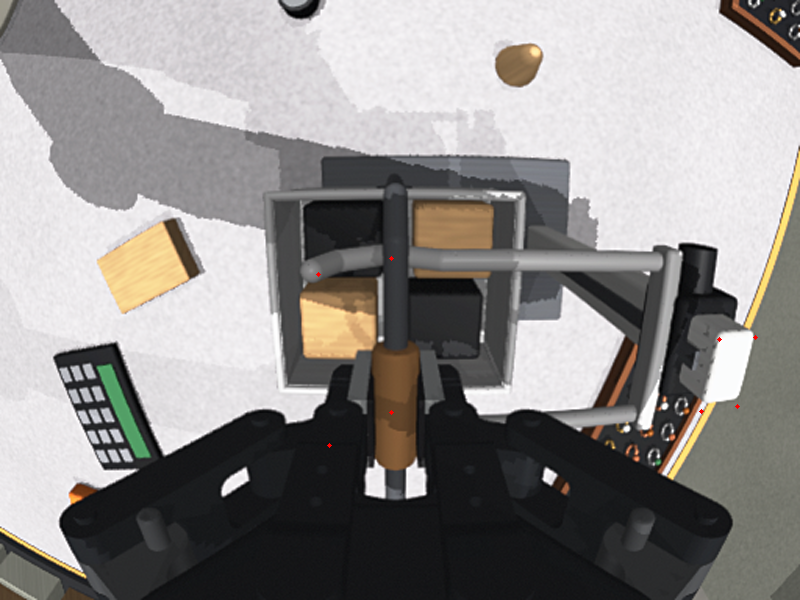

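View pics/s10.png

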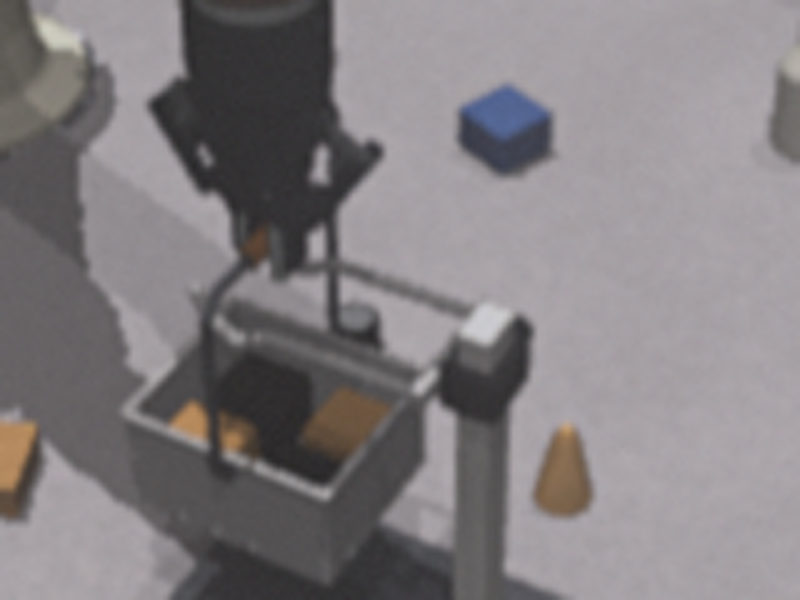

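play_rows:
  deltas:
    - [0,0,0,0,-0.001,0.002,0.005]
    - [0,0,0,0,-0.002,0.006,0.005]
    - [0,0,0,0,-0.002,0.011,0.005]
    - [0,0,0,0,-0.002,0.016,0.005]
    - [0,0,0,0,-0.002,0.021,0.005]
    - [0,0,0,0,-0.002,0.025,0.005]
    - [0,0,0,0,-0.002,0.028,0.005]
    - [0,0,0,0,-0.002,0.03,0.005]
    - [0,0,0,0,-0.002,0.03,0.005]
    - [0,0,0,0,-0.002,0.03,0.005]

```text
time_s: 15.58
eef_pos: [0.6017, -0.1752, 0.2612]
tool_rot: [0.0, 0.6, 0.8, 0.001]
wrist_force: [-0.5, -0.2, -4.7]
width: 0.14
```

```bash
python3 -c "
from look import *
look('w11',spts())
i=optics.camera_info('scene'); im=optics.capture('scene')[:,:,::-1].copy(); big=cv2.resize(im[165:265,195:315],None,fx=6,fy=6,interpolation=cv2.INTER_CUBIC)
cv2.imwrite('pics/s11.png',big)
"
```

```text
{'qpos': [0.818, 0.544, -0.813, 1.6, 0.418, 1.178, 0.199], 'eef_pos': [0.602, -0.175, 0.261], 'wrist_force': [-0.499, -0.151, -4.667], 'time_s': 15.575, 'width': 0.14}
[[-0.28, 0.96, 0.002], [0.96, 0.28, 0.001], [0.0, 0.002, -1.0]]
```

View pics/w11b.png

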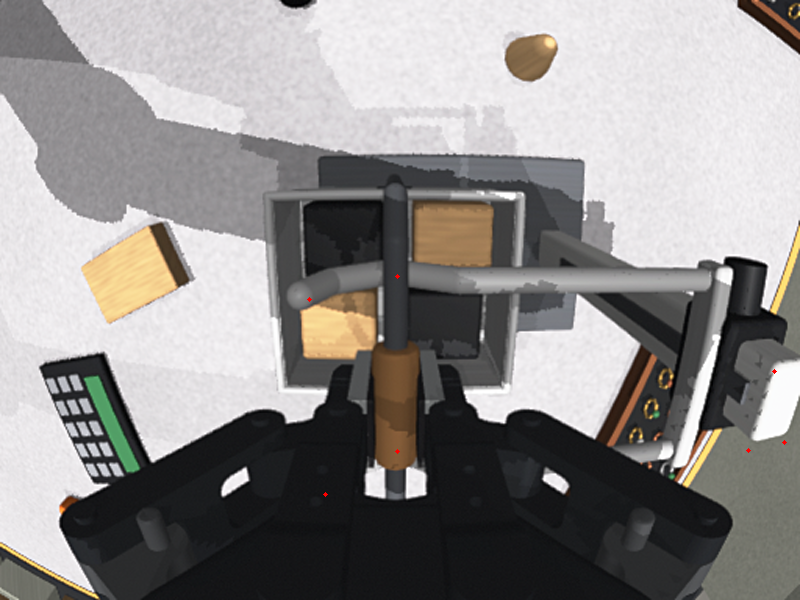

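View pics/s11.png

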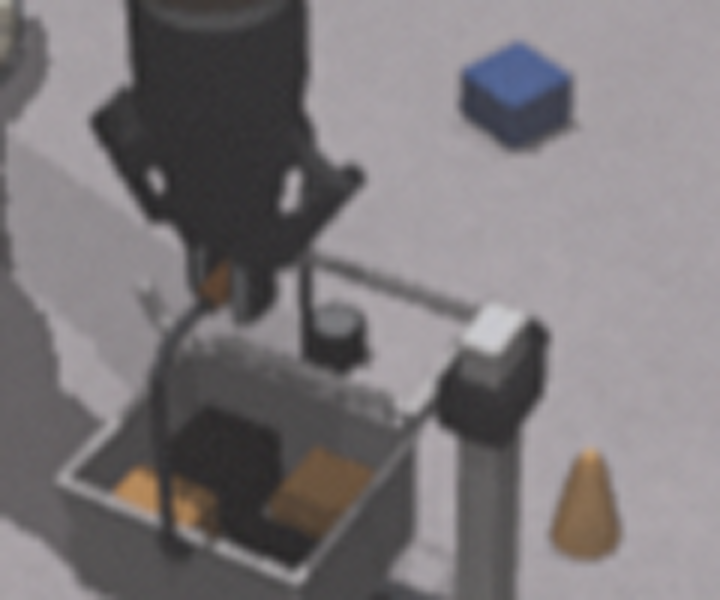

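play_rows:
  deltas:
    - [0,0,0,0,-0.0015,0.001,0.005]
    - [0,0,0,0,-0.0015,0.003,0.005]
    - [0,0,0,0,-0.0015,0.005,0.005]
    - [0,0,0,0,-0.0015,0.007,0.005]
    - [0,0,0,0,-0.0015,0.007,0.005]

```text
time_s: 16.3
eef_pos: [0.6, -0.1756, 0.2538]
tool_rot: [0.0, 0.6, 0.8, 0.001]
wrist_force: [-0.2, 0.3, -4.4]
width: 0.139
```

play_rows:
  deltas:
    - [0,0,0,0,0,0.001,0.005]
    - [0,0,0,0,0,0.002,0.005]
    - [0,0,0,0,0,0.002,0.005]

```text
time_s: 16.68
eef_pos: [0.6001, -0.1756, 0.252]
tool_rot: [0.0, 0.6, 0.8, 0.001]
wrist_force: [0.5, -0.1, -4.3]
width: 0.145
```

play_rows:
  deltas:
    - [0,0,0,0,0,0.001,0.005]
    - [0,0,0,0,0,0.002,0.005]
    - [0,0,0,0,0,0.002,0.005]

```text
time_s: 17.05
eef_pos: [0.6002, -0.1756, 0.2501]
tool_rot: [0.0, 0.6, 0.8, 0.001]
wrist_force: [1.0, 0.5, -4.1]
width: 0.147
```

play_rows:
  deltas:
    - [0,0,0,0,0,0.001,0.005]
    - [0,0,0,0,0,0.002,0.005]
    - [0,0,0,0,0,0.002,0.005]

```text
time_s: 17.42
eef_pos: [0.6006, -0.1756, 0.2484]
tool_rot: [0.001, 0.6, 0.8, 0.001]
wrist_force: [0.7, 0.1, -2.6]
width: 0.141
```

```bash
python3 -c "
from look import *
look('w12',spts())
i=optics.camera_info('scene'); im=optics.capture('scene')[:,:,::-1].copy(); big=cv2.resize(im[165:265,195:315],None,fx=6,fy=6,interpolation=cv2.INTER_CUBIC)
cv2.imwrite('pics/s12.png',big)
"
```

```text
{'qpos': [0.816, 0.554, -0.807, 1.616, 0.427, 1.154, 0.192], 'eef_pos': [0.601, -0.176, 0.248], 'wrist_force': [0.667, 0.098, -2.603], 'time_s': 17.425, 'width': 0.141}
[[-0.28, 0.96, 0.003], [0.96, 0.28, 0.001], [0.0, 0.003, -1.0]]
```

View pics/w12b.png

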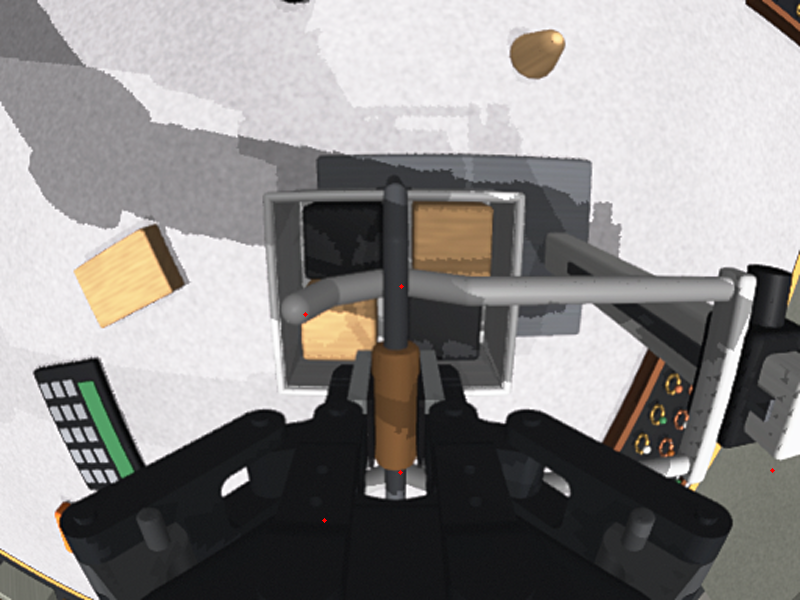

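View pics/s12.png

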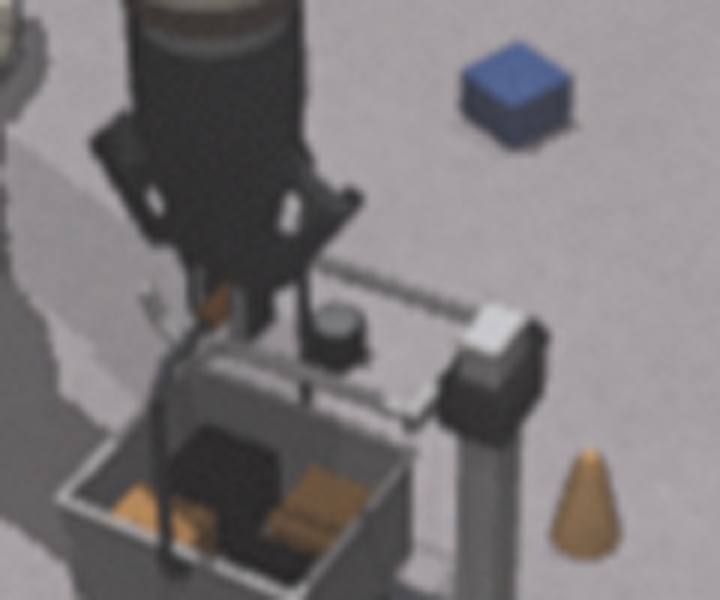

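play_rows:
  deltas:
    - [0,0,0,0,0.0005,0.0005,0.005]
    - [0,0,0,0,0.001,0.001,0.005]
    - [0,0,0,0,0.001,0.001,0.005]
    - [0,0,0,0,0.001,0.001,0.005]

```text
time_s: 18.02
eef_pos: [0.601, -0.1755, 0.2471]
tool_rot: [0.0, 0.6, 0.8, 0.001]
wrist_force: [-1.3, -0.0, -0.4]
width: 0.142
```

play_rows:
  deltas:
    - [0,0,0,0,0,0.0005,0.005]
    - [0,0,0,0,0,0.001,0.005]
    - [0,0,0,0,0,0.001,0.005]
    - [0,0,0,0,0,0.001,0.005]

```text
time_s: 18.52
eef_pos: [0.6011, -0.1755, 0.2462]
tool_rot: [0.0, 0.6, 0.8, 0.001]
wrist_force: [-1.3, -0.1, 1.2]
width: 0.144
```

play_rows:
  deltas:
    - [0,0,0,0,-0.0005,-0.0005,0.005]
    - [0,0,0,0,-0.0005,-0.0005,0.005]
    - [0,0,0,0,-0.0005,-0.0005,0.005]

```text
time_s: 18.9
eef_pos: [0.601, -0.1754, 0.2467]
tool_rot: [0.001, 0.6, 0.8, 0.001]
wrist_force: [0.5, -0.3, -0.1]
width: 0.139
```

```bash
python3 -c "
from look import *
look('w13',spts())
i=optics.camera_info('scene'); im=optics.capture('scene')[:,:,::-1].copy(); big=cv2.resize(im[165:265,195:315],None,fx=6,fy=6,interpolation=cv2.INTER_CUBIC)
cv2.imwrite('pics/s13.png',big)
"
```

```text
{'qpos': [0.815, 0.557, -0.806, 1.617, 0.429, 1.151, 0.191], 'eef_pos': [0.601, -0.175, 0.247], 'wrist_force': [0.486, -0.263, -0.125], 'time_s': 18.9, 'width': 0.139}
[[-0.28, 0.96, 0.002], [0.96, 0.28, 0.001], [0.0, 0.003, -1.0]]
```

View pics/w13b.png

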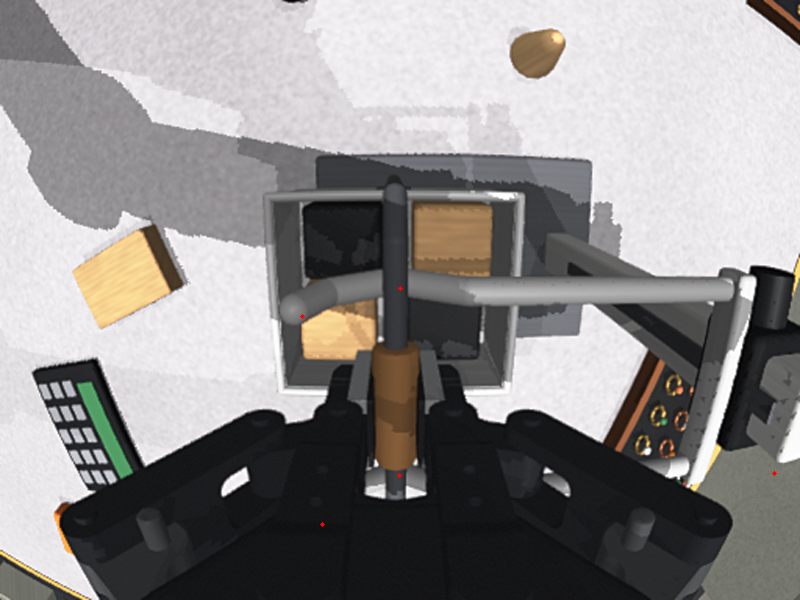

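View pics/s13.png

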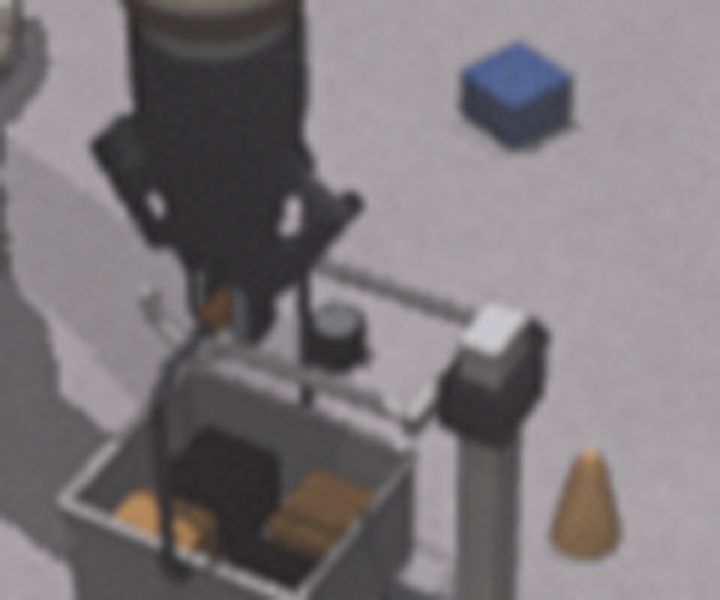

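play_rows:
  deltas:
    - [0,0,0,0,0,0,0.012]
    - [0,0,0,0,0,0,0.015]
    - [0,0,0,0,0,0,0.018]
    - [0,0,0,0,0,0,0.022]
    - [0,0,0,0,0,0,0.028]
    - [0,0,0,0,0,0,0.034]
    - [0,0,0,0,0,0,0.034]

```text
time_s: 19.88
eef_pos: [0.6006, -0.1755, 0.2465]
tool_rot: [0.0, 0.6, 0.8, 0.001]
wrist_force: [1.1, 0.6, 0.1]
width: 0.401
```

```bash
python3 -c "
from look import *
look('w14',spts())
i=optics.camera_info('scene'); im=optics.capture('scene')[:,:,::-1].copy(); big=cv2.resize(im[165:265,195:315],None,fx=6,fy=6,interpolation=cv2.INTER_CUBIC)
cv2.imwrite('pics/s14.png',big)
"
```

```text
{'qpos': [0.815, 0.557, -0.806, 1.617, 0.429, 1.152, 0.191], 'eef_pos': [0.601, -0.175, 0.247], 'wrist_force': [1.079, 0.573, 0.104], 'time_s': 19.875, 'width': 0.401}
[[-0.28, 0.96, 0.002], [0.96, 0.28, 0.001], [0.001, 0.002, -1.0]]
```

View pics/w14b.png

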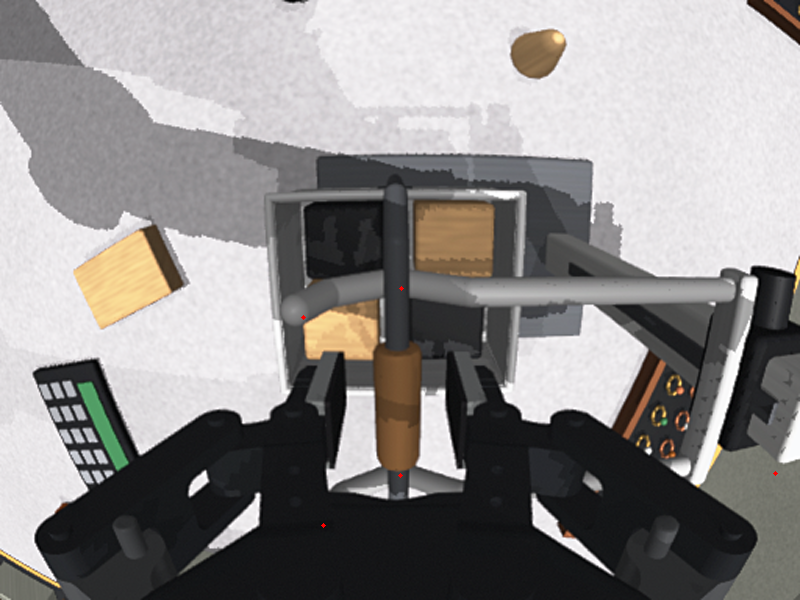

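View pics/s14.png

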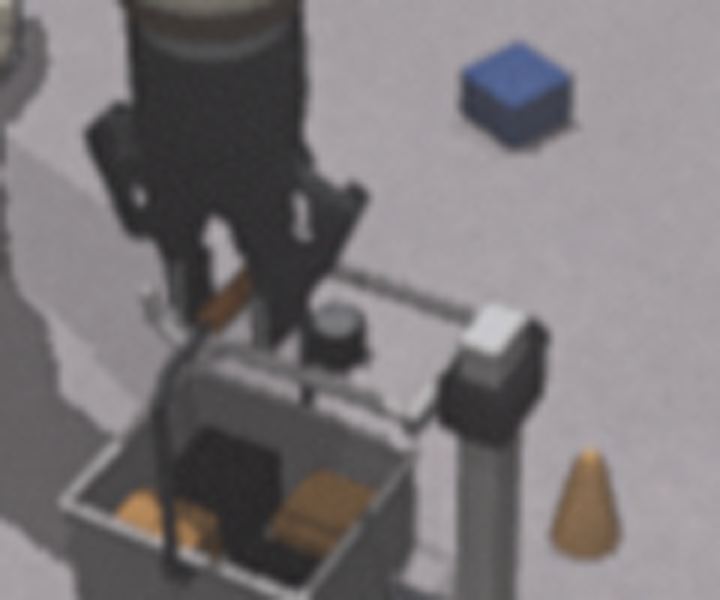

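Released, and it hardly moved: the bar sits in both prongs and the basket is level. I'll retreat straight up.

play_rows:
  deltas:
    - [0,0,0,0,0,-0.003,0.036]
    - [0,0,0,0,0,-0.01,0.036]
    - [0,0,0,0,0,-0.022,0.036]
    - [0,0,0,0,0,-0.038,0.036]
    - [0,0,0,0,0,-0.056,0.036]
    - [0,0,0,0,0,-0.075,0.036]
    - [0,0,0,0,0,-0.095,0.036]
    - [0,0,0,0,0,-0.112,0.036]
    - [0,0,0,0,0,-0.12,0.036]
    - [0,0,0,0,0,-0.12,0.036]

```text
time_s: 21.22
eef_pos: [0.6006, -0.1756, 0.3671]
tool_rot: [0.001, 0.6, 0.8, 0.001]
wrist_force: [0.2, -0.5, -0.6]
width: 0.421
```

```bash
python3 -c "
from look import *
look('w15',spts())
i=optics.camera_info('scene'); im=optics.capture('scene')[:,:,::-1].copy(); big=cv2.resize(im[150:270,190:350],None,fx=5,fy=5,interpolation=cv2.INTER_CUBIC)
cv2.imwrite('pics/s15.png',big)
cv2.imwrite('pics/scene15.png',cv2.resize(im,(800,600),interpolation=cv2.INTER_CUBIC))
"
```

```text
{'qpos': [0.841, 0.462, -0.852, 1.468, 0.349, 1.367, 0.255], 'eef_pos': [0.601, -0.176, 0.367], 'wrist_force': [0.248, -0.521, -0.57], 'time_s': 21.225, 'width': 0.421}
[[-0.28, 0.96, 0.002], [0.96, 0.28, 0.001], [0.0, 0.002, -1.0]]
```

View pics/w15b.png

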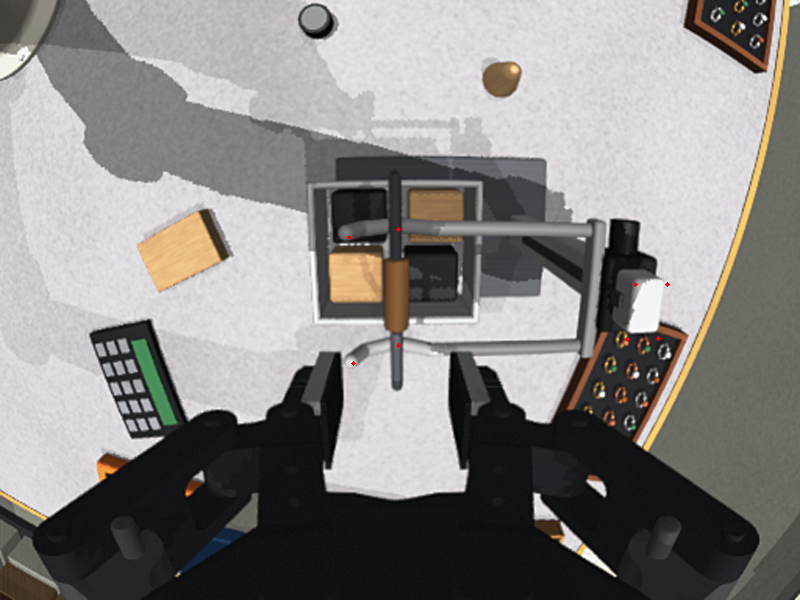

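View pics/s15.png

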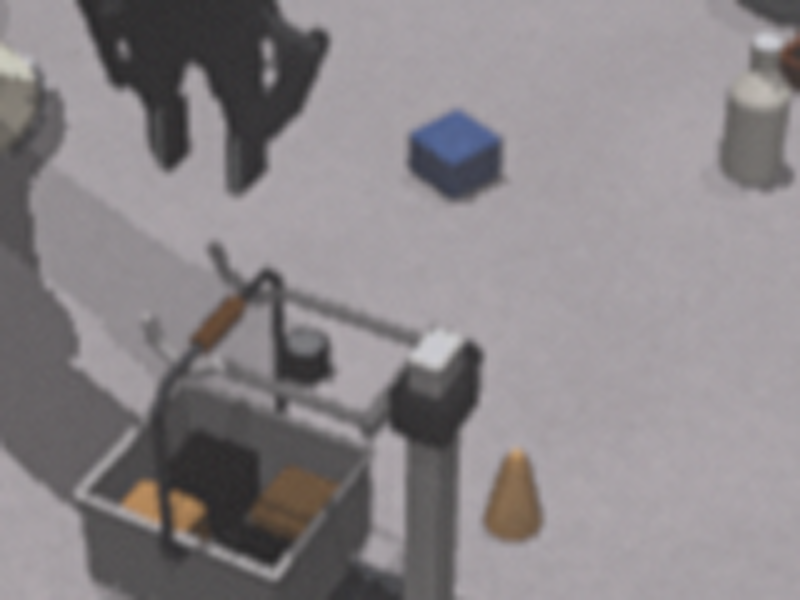

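View pics/scene15.png

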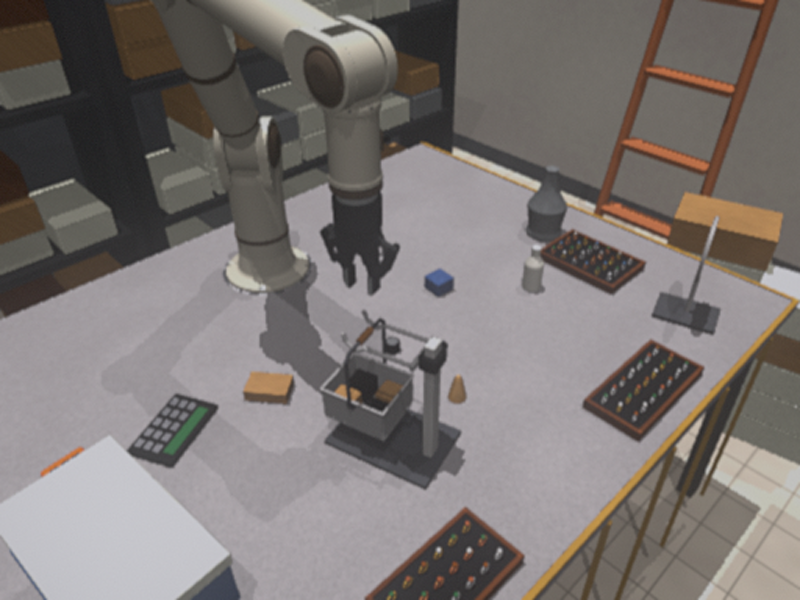

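```bash
python3 -c "
from bench import manip
print(manip.close_job()); print(manip.state()['time_s'])"
```

```text
the job is handed in; nothing more can be done
None
the job is handed in; nothing more can be done
```

The basket now hangs by its handle in the notches of both prongs, and the job was handed in at about 21 s.

I swung the handle upright with it loosely held between the fingers while the basket stood on the counter. Then I gripped the wooden sleeve, lifted the basket level and brought it in from the front over the tips. I lowered it in 1–2 mm steps until the wrist force fell from about −4.7 N to about 0. I opened the fingers slowly and withdrew straight up.

**Last checks:**
- **Hang:** the final wrist and scene pictures show the crossbar in both notches and the basket level. It hardly moved on release.
- **Surroundings:** the gripper was clear, and by eye the other things were where they had been.

**What disagreed or did not go to plan:**
- My first pre-grasp tilt of 45° ran into the elbow's range and was not reached, so I used 25° instead.
- The basket appeared to slide about 3 mm while the handle was being swung.
- My position for the hook tips was about 3 mm off in the close-up pictures. I corrected sideways by 1–2 mm a few times, using the pictures and the contact force.

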